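# Clamp the hair clipper in its service cradle

## Robot

A 7-joint arm with a two-finger parallel gripper is mounted at the origin on the work surface. World frame = base frame: x ahead of the robot, y to its left, z up, the work surface at z = 0. Lengths are in m, angles in rad, forces in N, time in s.
With the tool pointing down it reaches from about 0.4 to 0.9 m from the base axis. Payload 5.6 kg.
Tool frame: the origin (TCP) lies at the very end of the fingers, on their centre line; the grasp point (between the pads) lies 19 mm behind it; z points along the fingers, x is the direction in which the jaws open and shut, and the axes are right-handed (so a half turn about z gives the same grasp; the last joint's range is limited). The gripper opens to 92 mm and grips with 3 to 60 N. Pads are 20 mm wide; open, the fingers measure 128 mm over their backs; the gripper's body (75 mm by 189 mm) begins 69 mm behind the grasp point.
Start: joints at [1.25, 0.468, -0.012, 1.603, 0.006, 1.071, -0.056], TCP at [0.178, -0.625, 0.215] pointing down, gripper open.
Joint ranges: [-2.53, 2.53], [-0.31, 2.02], [-1.57, 1.55], [0.28, 2.44], [-1.29, 4.43], [0.15, 1.84], [-2.92, 2.92]. Speed limits (rad/s): [2.57, 2.57, 3.14, 3.14, 3.14, 3.14, 3.14].

## Interface

Orientations are given as a rotation vector (axis times angle).
In Python, from workcell import arm gives the robot as it stands.
- The arm moves only by the tool jog_arm, never from a script. Its argument "commands" is a list of rows, each a list of 3 entries, a list of its own where there are three numbers: the closure in counts, from 0 (fully open) to 255 (shut), then the shift along the tool's x, y, z in units of 40 mm (1.0 is 40 mm), then the turn about the tool's z in degrees. A call has exactly 5 rows; each row is the pose to reach, as a shift and turn from the pose commanded when the call began, along the tool's axes at that moment; what a row does not reach only later rows make up. A row lasts 1/10 s, in which the tool goes at most 50 mm and 8.59 degrees, less where a joint would pass 70% of its speed; a pose out of reach is approached as far as the arm can. A call with a gripper value outside its range is refused whole. The fingers move at their own pace and stop on an object; "newtons" is the grip in N (left out, the last holds). Time passes only in rows, so rows that repeat a pose let the fingers close, or fill a call up. It gives the time, the measured TCP pose, the force and the opening at its end, in the units of the state.
- arm.observe(): the state, without advancing time (a new reading comes with each control period).
- arm.camera(name): name is "side" or "top" or "wrist"; returns a dict with "image" (420x560x3 uint8, red, green, blue), "range_z" (420x560 float32, m along the optical axis (not along the pixel's ray), 0 where there is no reading), "mtx" (3x3 intrinsics, pixels), "world_from_camera" (4x4, takes a point from camera to world coordinates). Camera axes: x right, y up, looking along -z (the intrinsics and any distortion apply to the point x, -y, -z); pixel columns grow to the right and rows downward; lengths in m; the calibration is good to about 2 mm. A picture is of the moment at which its call begins.
- arm.sign_off(): hands the job in, once; it reports no verdict.
The state is a dict: "t": time; "joint_pos": joint angles; "joint_velocities": joint speeds; "effort": joint torques, N m; "eef_pos": TCP position; "tool_rot": TCP orientation; "wrist_force": force on the tool from outside, world axes, zero at the start; "ft_torque": the same for the moment, N m; "finger_gap": finger opening in m.
Only numpy, scipy, OpenCV 4.12 (cv2) and the standard library are available. Lean on these libraries where they do the work, as an engineer would, in place of code of your own. Each camera call takes 0.05 s, during which the arm holds its last target. There are 200 camera calls.

## Task

Get the hair clipper ready for a blade service: gently slide it along the cradle until its blade sits firmly against the end stop's rubber buffer, which you will feel pushing back, and only then push the toggle clamp's handle down over centre, all the way to its stop, so that the pad holds the clipper down there. The blade chips and the clamp bends easily, so press no harder than each needs (a few newtons on the blade); leave the things standing about where they are and let go of everything at the end.

Things in the scene. Friction and masses are not known exactly. Their poses are not given: they have to be found in the camera images.
- cradle: Aluminium plate 280 x 235 x 12 mm fixed flat on the bench. Origin: underside, on the bed's centre line. +x: the way the clipper slides to the stop, roughly away from the robot; +y: the side where the clamp stands. Black bed, top 20 mm above the bench; rails 8 mm higher, 45 mm apart, x -120 to 80 mm. Clamp bracket: x -20 to 30, y 43 to 128 mm, 64 mm high; arm pivot x 5, y 60, z 60 mm.
- handle_pivot (a point): Pivot of the clamp handle, on the cradle at x = 5, y = 100, z = 50 mm. Axes as the cradle's; the handle swings in its y-z plane. The push back on the grip is greatest at a joint value of about 0.85 (up to about 10 N at the grip's middle), falls to nothing at centre (1.08), and beyond that the clamp keeps itself shut.
- stop: End stop at the far end of the bed: fixed steel block, 50 mm wide, 30 mm high, with an adjusting screw that carries a sprung rubber buffer facing the blade. Origin: foot of the block's near face. Axes as the cradle's. The buffer's face lies 15 to 45 mm before the block (set anew each time, not measured): feel for it. It yields 2 mm at 3 N per mm, then is hard. 10 N at most.
- clipper: Hair clipper lying loose in the bed between the rails, 8 to 63 mm short of the buffer: black body 115 x 42 x 40 mm, grey neck, steel blade at the +x end; 165 mm long overall, about 0.3 kg. Origin: centre of its underside; +x towards the blade, z up. Takes 1 to 5 N to slide (more if also pressed down). Its flat top is 40 mm above the bed.
- clipper_tail (a point): Centre of the clipper's flat rear end face (42 x 40 mm), 20 mm above the bed: the face to push.
- clipper_nose (a point): Middle of the blade's front edge, 10 mm above the bed (165 mm from the tail face).
- clamp_handle (a joint): Handle angle, rad. 0: open, the handle pointing up and outwards (1.18 rad above level, leaning to cradle +y). Grows as the handle is pushed outwards and down; 1.18: level, pointing to cradle +y, on its hard stop. The raised clamp arm comes down with it; the pad meets the clipper at about 0.7; centre 1.08; closed means above 1.13. Friction keeps the open handle where it is left.
- handle_grip: Black rubber grip of the clamp handle, 105 mm long, 22 mm wide (along cradle x), 16 mm thick. Origin: its middle, 87.5 mm from the handle's pivot. Its y runs outwards along the handle, its z is the upper side, on which to push (faces the clamp arm when open). Not to be pressed with more than 30 N.
- clamp_pad: Sprung round rubber pad, 20 mm across, at the end of the clamp arm, which lies 60 mm from the arm's pivot and comes down on the middle line of the bed at cradle x = 5 mm. Origin: middle of its underside. It yields some mm and presses with about 40 N when closed.
- oil_bottle: Clear oil bottle, 24 mm across, 60 mm high, standing on the plate at the -y side of the bed. Leave it.
- guard_comb: Black guard comb, 30 x 44 x 17 mm, on the plate at the -y side of the bed. Leave it.
- tint_brush: Tint brush about 200 mm long, lying on the bench left of the cradle. Leave it.
- driver: Screwdriver 160 mm long, lying on the bench right of the cradle. Leave it.
- mix_bowl: Mixing bowl, 130 mm across, 60 mm high, on the left. Leave it.
- measure: Clear measuring beaker, 54 mm across, 160 mm high, on the left. Leave it.
- developer: White bottle, 90 mm across, 170 mm high, on the right. Leave it.
Things that resemble listed ones, but are neither listed nor needed, are in the scene too. Leave any pink look-alike of the clipper alone.

How it is judged:
By the outcome, as a careful person would: the job done as asked, in the order asked, and still so for the second after the job is handed in, with the robot touching nothing.
It also fails if it takes over 58 s, if anything falls off the work surface, if the arm or the gripper's body presses on something with over 40 N, if the wrist force passes 120 N, or if a joint passes its speed limit or range.

## Working session

There is one attempt and no reset: what is moved stays moved. The work goes in short steps, Python scripts to look and compute and a tool call to move; the robot and the scene stay as the last step left them, time stands still between calls to the robot, and variables do not carry over. Pictures are saved under pics/ and viewed, about 8 in all and at most 12, crops included, and the job is handed in when it is done.

Besides the shell and the picture viewer there is one more tool, called after "Call:" as name(argument=value, ...) on one line, values as JSON. jog_arm: Moves the arm, as the interface text tells. Its arguments: {"type":"object","properties":{"commands":{"type":"array","items":{"type":"array"}},"newtons":{"type":"number"}},"required":["commands"]}

```bash
mkdir -p pics; cat > h.py <<'E'
import numpy as np, cv2
from scipy.spatial.transform import Rotation as R
from workcell import arm
def snap(n,f):
    c=arm.camera(n); cv2.imwrite('pics/'+f,c['image'][:,:,::-1]); np.savez('pics/'+f+'.npz',**c); return c
def load(f): return np.load('pics/'+f+'.npz')
def ray(c,u,v):
    K=c['mtx'];d=np.array([(u-K[0,2])/K[0,0],-(v-K[1,2])/K[1,1],-1.]);T=c['world_from_camera'];return T[:3,3],T[:3,:3]@d
def plane(c,u,v,z):
    o,d=ray(c,u,v);return o+d*(z-o[2])/d[2]
def pt(c,u,v):
    o,d=ray(c,u,v);return o+d*c['range_z'][int(v),int(u)]
E
python3 - <<'E'
from h import *
s=arm.observe();print({k:np.round(v,3) for k,v in s.items()}); print(R.from_rotvec(s['tool_rot']).as_matrix().round(3))
for n in('top','side'):
    c=snap(n,n+'1.png');print(c['mtx'],c['world_from_camera'].round(3))
E
```

```text
{'t': np.float64(0.0), 'joint_pos': array([ 1.25 ,  0.468, -0.012,  1.604,  0.006,  1.071, -0.056]), 'joint_velocities': array([ 0.   ,  0.   ,  0.   , -0.001, -0.   , -0.001,  0.001]), 'effort': array([ 0.0000e+00, -5.2056e+01, -1.2000e-02, -2.4375e+01, -5.7000e-02,
        1.7000e-02,  0.0000e+00]), 'eef_pos': array([ 0.178, -0.625,  0.214]), 'tool_rot': array([-2.507e+00,  1.892e+00,  2.000e-03]), 'wrist_force': array([ 0.384,  0.816, -0.183]), 'ft_torque': array([ 0.014, -0.027, -0.011]), 'finger_gap': np.float64(0.092)}
[[ 0.274 -0.962 -0.001]
 [-0.962 -0.274  0.002]
 [-0.002  0.    -1.   ]]
[[449.87334969   0.         278.17559191]
 [  0.         449.87334969 208.84996003]
 [  0.           0.           1.        ]] [[ 0.091  0.975 -0.203  0.224]
 [-0.996  0.09  -0.012 -0.021]
 [ 0.006  0.203  0.979  1.42 ]
 [ 0.     0.     0.     1.   ]]
[[516.44935244   0.         281.31828902]
 [  0.         516.44935244 200.20473658]
 [  0.           0.           1.        ]] [[-8.820e-01  3.270e-01 -3.400e-01 -1.800e-02]
 [-4.720e-01 -6.120e-01  6.350e-01  8.980e-01]
 [-1.000e-03  7.200e-01  6.940e-01  1.111e+00]
 [ 0.000e+00  0.000e+00  0.000e+00  1.000e+00]]
```

View pics/top1.png

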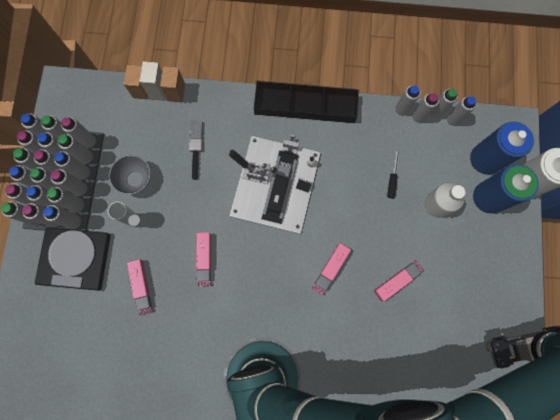

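View pics/side1.png

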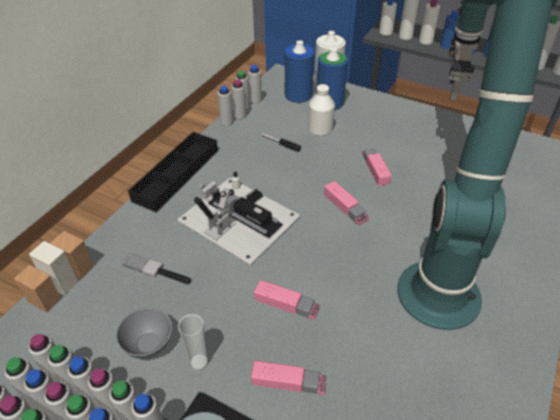

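The top view shows the cradle at about (275,183), with the black clipper in its bed, the stop at (292,143), the raised handle at (238,158), the bottle at (313,160) and the comb at (304,184). What could be taken for the clipper: pink look-alikes at (138,286), (203,258), (332,267), (399,281), and the black tray at (306,102). The black one in the bed at (280,190) fits the description. I'll check it in a close crop.

```bash
python3 - <<'E'
from h import *
c=load('top1.png');s=load('side1.png')
a=cv2.resize(c['image'][128:238,222:327],None,fx=5,fy=5,interpolation=cv2.INTER_CUBIC)
cv2.imwrite('pics/crop1.png',a[:,:,::-1])
# plate corners
hsv=cv2.cvtColor(c['image'],cv2.COLOR_RGB2HSV)
m=((hsv[...,2]>150)&(hsv[...,1]<40)).astype(np.uint8); m[:128]=0;m[238:]=0;m[:,:222]=0;m[:,327:]=0
cs=max(cv2.findContours(m,0,2)[0],key=cv2.contourArea); r=cv2.minAreaRect(cv2.convexHull(cs)); print(r)
b=cv2.boxPoints(r); P=[plane(c,u,v,.012) for u,v in b]; print(np.round(b,1),np.round(P,4)); print([np.linalg.norm(P[i]-P[i-1]).round(4) for i in range(4)])
for u,v in((245,225),(300,220),(280,190),(292,143),(238,158)): print(u,v,pt(c,u,v).round(3))
E
```

```text
((274.5, 183.5), (73.48828887939453, 83.67478942871094), 14.03624439239502)
[[228.7 215.2]
 [249.  134. ]
 [320.3 151.8]
 [300.  233. ]] [[ 0.4812  0.1517  0.012 ]
 [ 0.7593  0.1157  0.012 ]
 [ 0.7195 -0.1238  0.012 ]
 [ 0.4448 -0.0792  0.012 ]]
[np.float64(0.2337), np.float64(0.2804), np.float64(0.2428), np.float64(0.2782)]
245 225 [0.456 0.097 0.003]
300 220 [ 0.487 -0.076  0.01 ]
280 190 [ 0.567 -0.004  0.058]
292 143 [ 0.727 -0.028  0.052]
238 158 [0.629 0.127 0.153]
```

View pics/crop1.png

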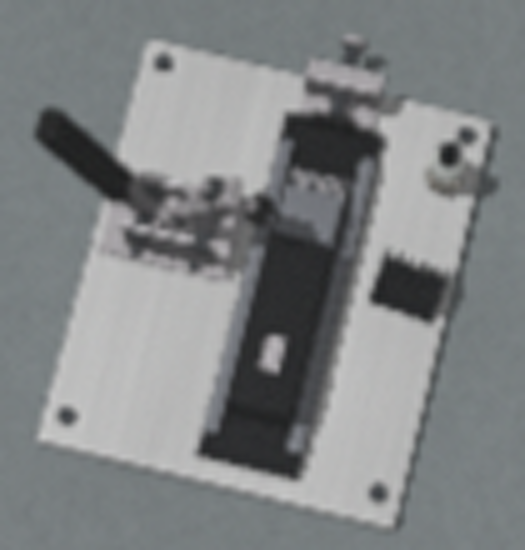

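The crop confirms it: the black clipper lies in the bed, tail at crop (262,418), neck and blade at (310,200). The clamp handle is at (85,155), the stop at (345,85), the bottle at (455,170) and the comb at (410,285).

```bash
python3 - <<'E'
from h import *
c=load('top1.png')
f=lambda x,y,z:plane(c,222+x/5-.4,128+y/5-.4,z).round(4)
for n,x,y,z in [('platTL',148,40,.012),('TR',495,127,.012),('BR',397,527,.012),('BL',38,438,.012),('bedL',200,455,.02),('bedR',300,478,.02),('bedFL',287,118,.02),('bedFR',382,150,.02),('railRstart',298,445,.028),('tailtopL',225,405,.06),('tailtopR',303,420,.06),('bodyfrontL',272,232,.06),('bodyfrontR',332,245,.06),('bladeL',290,175,.03),('bladeR',343,185,.03),('stopL',308,65,.042),('stopR',384,80,.042)]: print(n,f(x,y,z))
np.set_printoptions(linewidth=250,precision=3,suppress=True)
P=np.array([[pt(c,u,v)[2] for u in range(262,302,2)] for v in range(140,226,2)]);print((P*1000).astype(int))
E
```

```text
platTL [0.7544 0.1079 0.012 ]
TR [ 0.7155 -0.1251  0.012 ]
BR [ 0.4451 -0.0824  0.012 ]
BL [0.4812 0.1501 0.012 ]
bedL [0.4783 0.0459 0.02  ]
bedR [ 0.4694 -0.0185  0.02  ]
bedFL [0.7063 0.0113 0.02  ]
bedFR [ 0.6902 -0.0523  0.02  ]
railRstart [ 0.4889 -0.0153  0.028 ]
tailtopL [0.5037 0.0317 0.06  ]
tailtopR [ 0.4987 -0.0171  0.06  ]
bodyfrontL [0.6168 0.0129 0.06  ]
bodyfrontR [ 0.6119 -0.0253  0.06  ]
bladeL [0.6646 0.0056 0.03  ]
bladeR [ 0.661 -0.029  0.03 ]
stopL [7.357e-01 5.000e-04 4.200e-02]
stopR [ 0.7301 -0.0493  0.042 ]
[[   6    8   10    4   18    8   -2    1   -3    2    0   47   48   49   -1   35    0    2    0    2]
 [   6   14   16   11   13   14   11   14   16    5   -4   50   52   48   47   53   44   46   -2   -3]
 [  15   12   12   11   14   14    9   14   17   13   12   37   47   52   44   52   51   50   53    5]
 [   8   11   11    6   15    9   15   12   12   11   12   26   30   28   35   37   41   51   35    2]
 [   7    9   10   11   14   16   19   15   13    7   20   19   22   24   34   17   27   34    9   10]
 [   8    9   12   10   12   11   10    8   13
[... 3168 characters left out ...]
   22   22   23   26   31   33   27   22    8 1420   16   15   10   13   11   16]
 [  16   28   21   19   16   23   23   17   18   21   27   10    9   17    8   17   11   18   13   12]
 [  19   18   16   23   19   23   19   17   23   30   29   10   11    3   15   15   10    7   11   16]
 [  24   18   16   21   21   16    8   21   19   18   24   12    9    8   12   13   11    9   13    7]
 [  12    6   10   13   21   20   14   19   20   20   17    8   12   12   13    7   12   15    8   10]
 [  12   12   11   15    5    8   15   15   23   24   18    9   10   18    7   17   13    7    8   11]
 [   2   12   13   16   12   13    8   16   11   17    6   10    9    1   10   10    8   11   15    9]]
```

Call:
jog_arm(commands=[[255,[-0.89,-0.756,0],0],[255,[-1.78,-1.51,0],0],[255,[-2.67,-2.27,0],0],[255,[-3.56,-3.02,0],0],[255,[-4.45,-3.78,0],0]], newtons=10)

```text
t: 0.6
eef_pos: [0.2751, -0.4105, 0.2143]
tool_rot: [-2.507, 1.893, 0.001]
wrist_force: [0.8, -0.2, 0.2]
finger_gap: 0.0536
```

Call:
jog_arm(commands=[[255,[-0.89,-0.756,0],0],[255,[-1.78,-1.51,0],0],[255,[-2.67,-2.27,0],0],[255,[-3.56,-3.02,0],0],[255,[-4.45,-3.78,0],0]])

```text
t: 1.1
eef_pos: [0.3716, -0.198, 0.2146]
tool_rot: [2.507, -1.893, 0.0]
wrist_force: [1.0, -1.3, 0.5]
finger_gap: 0.0138
```

Call:
jog_arm(commands=[[255,[-0.89,-0.75,0],5],[255,[-1.78,-1.5,0],10],[255,[-2.67,-2.25,0],15],[255,[-3.56,-3.0,0],20],[255,[-4.45,-3.77,0],24.8]])

```text
t: 1.6
eef_pos: [0.4678, 0.0143, 0.2145]
tool_rot: [2.038, -2.391, 0.0]
wrist_force: [1.0, -0.5, -1.2]
finger_gap: 0.0008
```

```bash
python3 - <<'E'
from h import *
s=arm.observe();print({k:np.round(v,4) for k,v in s.items()}); print(R.from_rotvec(s['tool_rot']).as_matrix().round(4))
c=snap('wrist','w1.png');print(c['mtx'].round(1),c['world_from_camera'].round(3))
E
```

```text
{'t': np.float64(1.6), 'joint_pos': array([ 0.3219,  0.1994, -0.4721,  2.0078,  0.1107,  0.9587, -1.9358]), 'joint_velocities': array([-0.8189,  0.393 , -0.1935, -0.4278,  0.2445,  0.0918, -1.9416]), 'effort': array([ 3.06540e+00, -3.51415e+01, -2.89730e+00, -2.03947e+01,
       -3.93000e-01, -2.34000e-02,  2.01440e+00]), 'eef_pos': array([0.4678, 0.0143, 0.2145]), 'tool_rot': array([ 2.0377e+00, -2.3907e+00,  4.0000e-04]), 'wrist_force': array([ 0.9653, -0.4998, -1.1736]), 'ft_torque': array([-0.0323, -0.0891, -0.0225]), 'finger_gap': np.float64(0.0008)}
[[-1.584e-01 -9.874e-01 -1.000e-04]
 [-9.874e-01  1.584e-01 -4.000e-04]
 [ 4.000e-04  0.000e+00 -1.000e+00]]
[[328.8   0.  279.2]
 [  0.  328.8 208. ]
 [  0.    0.    1. ]] [[-0.159  0.957  0.242  0.535]
 [-0.987 -0.154 -0.04   0.004]
 [-0.001 -0.245  0.969  0.385]
 [ 0.     0.     0.     1.   ]]
```

View pics/w1.png

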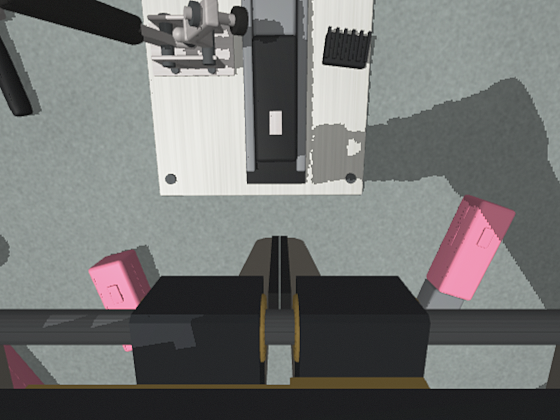

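The wrist view shows the bed's near end at rows 170–183 (columns 247–305), the clipper's tail edge at about (277,161), the bracket's near side at row ~75, and the closed fingertips at (280,237).

```bash
python3 - <<'E'
from h import *
c=load('w1.png'); a=np.deg2rad(-8.9); ex=np.array([np.cos(a),np.sin(a)]);ey=np.array([-ex[1],ex[0]])
def f(n,u,v,z):
    p=plane(c,u,v,z); print(n,p.round(4),'s,t',(p[:2]@ex).round(4),(p[:2]@ey).round(4))
for q in [('plateBL',161,194,.012),('plateBR',362,193,.012),('bedBL',247,183,.02),('bedBR',304,183,.02),('railL',250,170,.028),('railR',301,170,.028),('tailL',257,161,.06),('tailR',298,161,.06),('bodyfrontL',255,35,.06),('brkL',157,75,.012),('brkR',236,75,.012)]: f(*q)
g=c['image'].astype(int).sum(2);print(g[140:190,277]); print(g[150,240:312])
np.set_printoptions(linewidth=200)
print([(v,int(1000*pt(c,277,v)[2])) for v in range(150,190,2)])
E
```

```text
plateBL [0.4802 0.1526 0.012 ] s,t 0.4508 0.225
plateBR [ 0.4445 -0.0775  0.012 ] s,t 0.4511 -0.0078
bedBL [0.4783 0.0507 0.02  ] s,t 0.4647 0.1241
bedBR [ 0.4682 -0.0125  0.02  ] s,t 0.4645 0.06
railL [0.4931 0.0439 0.028 ] s,t 0.4804 0.1197
railR [ 0.4843 -0.011   0.028 ] s,t 0.4802 0.0641
tailL [0.5046 0.0319 0.06  ] s,t 0.4935 0.1096
tailR [ 0.4981 -0.0079  0.06  ] s,t 0.4934 0.0692
bodyfrontL [0.6161 0.0139 0.06  ] s,t 0.6065 0.1091
brkL [0.6065 0.125  0.012 ] s,t 0.5799 0.2174
brkR [0.5932 0.0421 0.012 ] s,t 0.5795 0.1334
[157 160 158 156 157 159 156 161 161 156 157 158 157 165 158 162 159 160
 150 127 110 113 149 158 157 155 157 154 158 158 157 155 158 154 152 153
 152 154 153 154 153 149 112 302 613 709 685 683 682 682]
[664 670 679 687 665 522 425 503 489 476 467 456 445 398 264  79 125 160
 173 184 180 179 174 177 174 174 174 170 167 169 170 167 164 164 164 161
 159 157 161 157 155 156 151 155 149 151 155 146 151 143 144 146 145 140
 132 108  70 182 286 279 276 276 276 275 258 271 374 435 421 399 454 647]
[(150, 61), (152, 61), (154, 61), (156, 60), (158, 61), (160, 59), (162, 21), (164, 20), (166, 21), (168, 21), (170, 21), (172, 21), (174, 20), (176, 20), (178, 21), (180, 20), (182, 20), (184, 11), (186, 11), (188, 13)]
```

Call:
jog_arm(commands=[[255,[-0.1,0,1],0],[255,[-0.1,0,2],0],[255,[-0.1,0,3],0],[255,[-0.1,0,3.9],0],[255,[-0.1,0,4.45],0]])

```text
t: 2.15
eef_pos: [0.4663, 0.0163, 0.0339]
tool_rot: [2.041, -2.384, -0.004]
wrist_force: [-0.0, -0.1, 0.2]
finger_gap: 0.0003
```

Call:
jog_arm(commands=[[255,[0,-0.05,0],0],[255,[0,-0.1,0],0],[255,[0,-0.15,0],0],[255,[0,-0.2,0],0],[255,[0,-0.25,0],0]])

```text
t: 2.65
eef_pos: [0.4791, 0.0149, 0.0376]
tool_rot: [-2.041, 2.386, -0.002]
wrist_force: [0.4, -0.8, 0.3]
finger_gap: 0.0005
```

Call:
jog_arm(commands=[[255,[0,-0.06,0],0],[255,[0,-0.12,0],0],[255,[0,-0.18,0],0],[255,[0,-0.24,0],0],[255,[0,-0.3,0],0]])

```text
t: 3.15
eef_pos: [0.4902, 0.0132, 0.0365]
tool_rot: [2.043, -2.387, -0.0]
wrist_force: [-0.4, -0.9, 0.7]
finger_gap: 0.0005
```

Call:
jog_arm(commands=[[255,[0,-0.02,0],0],[255,[0,-0.04,0],0],[255,[0,-0.06,0],0],[255,[0,-0.08,0],0],[255,[0,-0.1,0],0]])

```text
t: 3.65
eef_pos: [0.4936, 0.0126, 0.0364]
tool_rot: [2.042, -2.386, -0.001]
wrist_force: [-1.4, -0.0, -0.2]
finger_gap: 0.0006
```

```bash
python3 - <<'E'
from h import *
c=snap('top','top2.png')
a=np.deg2rad(-8.9); ex=np.array([np.cos(a),np.sin(a)]);ey=np.array([-ex[1],ex[0]])
s=arm.observe();print(s['eef_pos'][:2]@ex,s['eef_pos'][:2]@ey,s['wrist_force'].round(2),s['t'])
i=cv2.resize(c['image'][132:192,250:330],None,fx=9,fy=9,interpolation=cv2.INTER_CUBIC)
cv2.imwrite('pics/crop2.png',i[:,:,::-1])
E
```

```text
0.48596775848419127 0.08881616999451963 [-0.76 -0.89 -1.71] 3.7
```

View pics/crop2.png

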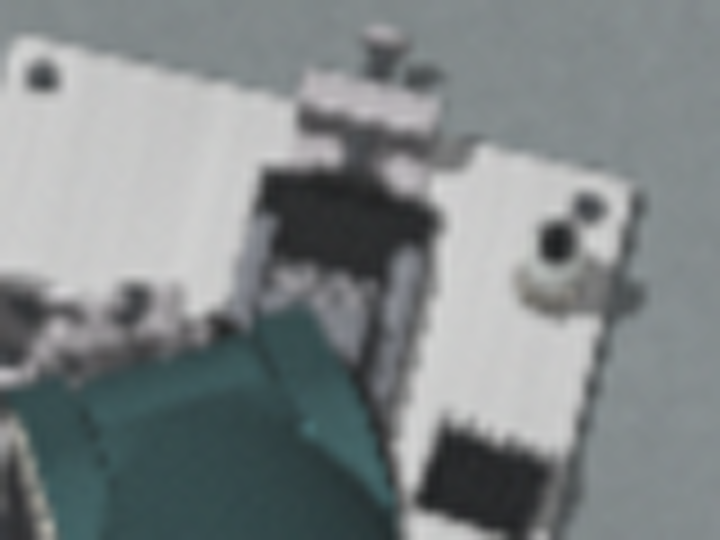

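The blade front is at crop (330,268) and the screw and buffer reach crop y≈190, so the gap is roughly 25–30 mm. I'll make two safe advances, then feel for the buffer.

Call:
jog_arm(commands=[[255,[0,-0.04,0],0],[255,[0,-0.08,0],0],[255,[0,-0.12,0],0],[255,[0,-0.16,0],0],[255,[0,-0.2,0],0]])

```text
t: 4.2
eef_pos: [0.502, 0.0113, 0.0365]
tool_rot: [2.043, -2.387, 0.0]
wrist_force: [-1.6, 0.1, -0.7]
finger_gap: 0.0005
```

Call:
jog_arm(commands=[[255,[0,-0.03,0],0],[255,[0,-0.06,0],0],[255,[0,-0.09,0],0],[255,[0,-0.12,0],0],[255,[0,-0.15,0],0]])

```text
t: 4.7
eef_pos: [0.5078, 0.0105, 0.0366]
tool_rot: [2.043, -2.387, -0.0]
wrist_force: [-1.4, -0.3, -0.8]
finger_gap: 0.0007
```

```bash
python3 - <<'E'
from h import *
c=snap('top','top3.png')
a=np.deg2rad(-8.9); ex=np.array([np.cos(a),np.sin(a)]);ey=np.array([-ex[1],ex[0]])
s=arm.observe();print(s['eef_pos'][:2]@ex,s['eef_pos'][:2]@ey,s['wrist_force'].round(2),s['wrist_force'][:2]@ex,s['t'])
b=load('top2.png')['image'].astype(int).sum(2);d=c['image'].astype(int).sum(2)
for k in (-1,0,1):
  print([int(b[v,round(286+k*2+(160-v)*.25)]) for v in range(140,172)]);print([int(d[v,round(286+k*2+(160-v)*.25)]) for v in range(140,172)])
E
```

```text
0.5003903875884727 0.08886614353616135 [-0.74  0.3  -0.68] -0.7784825812590692 4.75
[417, 500, 540, 536, 437, 297, 248, 369, 463, 479, 370, 177, 120, 116, 131, 139, 139, 141, 145, 135, 153, 275, 381, 416, 354, 288, 243, 213, 209, 214, 210, 211]
[419, 501, 537, 541, 437, 300, 244, 364, 461, 477, 369, 175, 116, 112, 130, 134, 155, 294, 381, 353, 292, 229, 213, 215, 220, 216, 200, 188, 181, 195, 204, 205]
[269, 469, 540, 549, 565, 409, 252, 239, 242, 240, 232, 162, 125, 115, 134, 138, 137, 142, 140, 141, 138, 156, 249, 314, 368, 416, 285, 228, 213, 212, 209, 214]
[266, 469, 543, 548, 565, 410, 252, 240, 239, 238, 233, 159, 128, 119, 128, 131, 139, 173, 289, 281, 261, 255, 251, 212, 214, 212, 210, 217, 211, 221, 217, 190]
[296, 409, 510, 540, 544, 432, 292, 219, 228, 270, 217, 183, 151, 127, 118, 136, 139, 138, 139, 136, 135, 146, 264, 376, 338, 333, 381, 386, 347, 306, 250, 202]
[300, 409, 508, 540, 542, 434, 295, 216, 228, 271, 224, 178, 146, 125, 119, 133, 131, 150, 361, 389, 366, 340, 362, 278, 229, 214, 215, 215, 216, 225, 236, 241]
```

The clipper slides with it at about 1–1.5 N, and the remaining gap is ~10 mm. I'll continue in small steps.

Call:
jog_arm(commands=[[255,[0,-0.02,0],0],[255,[0,-0.04,0],0],[255,[0,-0.06,0],0],[255,[0,-0.08,0],0],[255,[0,-0.1,0],0]])

```text
t: 5.25
eef_pos: [0.5118, 0.0098, 0.0366]
tool_rot: [2.043, -2.387, 0.0]
wrist_force: [-1.1, 0.3, -0.0]
finger_gap: 0.0005
```

Call:
jog_arm(commands=[[255,[0,-0.01,0],0],[255,[0,-0.02,0],0],[255,[0,-0.03,0],0],[255,[0,-0.04,0],0],[255,[0,-0.04,0],0]])

```text
t: 5.75
eef_pos: [0.5134, 0.0096, 0.0366]
tool_rot: [-2.043, 2.387, -0.0]
wrist_force: [-1.5, 0.9, 0.6]
finger_gap: 0.0005
```

Call:
jog_arm(commands=[[255,[0,-0.01,0],0],[255,[0,-0.02,0],0],[255,[0,-0.03,0],0],[255,[0,-0.035,0],0],[255,[0,-0.035,0],0]])

```text
t: 6.25
eef_pos: [0.5147, 0.0094, 0.0366]
tool_rot: [2.043, -2.387, 0.0]
wrist_force: [-2.0, 0.4, 2.0]
finger_gap: 0.0007
```

Call:
jog_arm(commands=[[255,[0,-0.01,0],0],[255,[0,-0.02,0],0],[255,[0,-0.03,0],0],[255,[0,-0.03,0],0],[255,[0,-0.03,0],0]])

```text
t: 6.75
eef_pos: [0.516, 0.0092, 0.0366]
tool_rot: [-2.042, 2.387, -0.0]
wrist_force: [-1.9, 0.4, 1.4]
finger_gap: 0.0005
```

Call:
jog_arm(commands=[[255,[0,-0.01,0],0],[255,[0,-0.02,0],0],[255,[0,-0.03,0],0],[255,[0,-0.03,0],0],[255,[0,-0.03,0],0]])

```text
t: 7.25
eef_pos: [0.5172, 0.009, 0.0366]
tool_rot: [-2.043, 2.387, -0.0]
wrist_force: [-0.6, 0.0, 1.5]
finger_gap: 0.0004
```

Call:
jog_arm(commands=[[255,[0,-0.01,0],0],[255,[0,-0.02,0],0],[255,[0,-0.03,0],0],[255,[0,-0.03,0],0],[255,[0,-0.03,0],0]])

```text
t: 7.75
eef_pos: [0.5183, 0.0088, 0.0365]
tool_rot: [-2.043, 2.387, -0.0]
wrist_force: [-1.1, 0.1, 0.3]
finger_gap: 0.0006
```

Call:
jog_arm(commands=[[255,[0,-0.01,0],0],[255,[0,-0.02,0],0],[255,[0,-0.03,0],0],[255,[0,-0.03,0],0],[255,[0,-0.03,0],0]])

```text
t: 8.25
eef_pos: [0.5195, 0.0086, 0.0365]
tool_rot: [-2.043, 2.387, -0.0]
wrist_force: [-1.9, 0.6, 1.5]
finger_gap: 0.0004
```

Call:
jog_arm(commands=[[255,[0,-0.01,0],0],[255,[0,-0.02,0],0],[255,[0,-0.03,0],0],[255,[0,-0.03,0],0],[255,[0,-0.03,0],0]])

```text
t: 8.75
eef_pos: [0.5207, 0.0084, 0.0365]
tool_rot: [-2.043, 2.387, -0.0]
wrist_force: [-0.7, -0.1, 0.7]
finger_gap: 0.0004
```

Call:
jog_arm(commands=[[255,[0,-0.01,0],0],[255,[0,-0.02,0],0],[255,[0,-0.03,0],0],[255,[0,-0.03,0],0],[255,[0,-0.03,0],0]])

```text
t: 9.25
eef_pos: [0.5219, 0.0083, 0.0366]
tool_rot: [-2.043, 2.387, -0.0]
wrist_force: [-1.7, -0.7, 0.1]
finger_gap: 0.0004
```

```bash
python3 - <<'E'
from h import *
c=snap('top','top4.png')
s=arm.observe();print(s['wrist_force'].round(2),s['t'])
d=c['image'].astype(int).sum(2)
for k in (-2,-1,0,1,2): print([int(d[v,round(286+k*2+(160-v)*.25)]) for v in range(145,165)])
E
```

```text
[-0.86 -0.05  0.43] 9.3
[251, 265, 463, 538, 493, 367, 194, 174, 305, 314, 312, 259, 218, 205, 193, 181, 186, 210, 238, 221]
[294, 242, 364, 463, 479, 368, 173, 133, 267, 326, 264, 211, 212, 216, 218, 216, 225, 208, 196, 209]
[414, 250, 236, 241, 240, 233, 158, 125, 181, 306, 237, 222, 220, 213, 213, 214, 215, 212, 226, 216]
[432, 295, 215, 227, 270, 216, 174, 142, 143, 305, 434, 425, 367, 238, 214, 216, 213, 218, 217, 230]
[567, 415, 252, 259, 379, 388, 345, 236, 148, 198, 315, 316, 347, 357, 337, 262, 210, 210, 221, 230]
```

Call:
jog_arm(commands=[[255,[0,-0.01,0],0],[255,[0,-0.02,0],0],[255,[0,-0.025,0],0],[255,[0,-0.025,0],0],[255,[0,-0.025,0],0]])

```text
t: 9.8
eef_pos: [0.5229, 0.0082, 0.0366]
tool_rot: [-2.043, 2.387, -0.0]
wrist_force: [-1.2, 0.5, -0.2]
finger_gap: 0.0002
```

Call:
jog_arm(commands=[[255,[0,-0.01,0],0],[255,[0,-0.02,0],0],[255,[0,-0.025,0],0],[255,[0,-0.025,0],0],[255,[0,-0.025,0],0]])

```text
t: 10.3
eef_pos: [0.5239, 0.0079, 0.0366]
tool_rot: [-2.043, 2.387, -0.0]
wrist_force: [-1.9, 0.5, -0.2]
finger_gap: 0.0003
```

Call:
jog_arm(commands=[[255,[0,-0.01,0],0],[255,[0,-0.02,0],0],[255,[0,-0.025,0],0],[255,[0,-0.025,0],0],[255,[0,-0.025,0],0]])

```text
t: 10.8
eef_pos: [0.5248, 0.0078, 0.0366]
tool_rot: [-2.043, 2.387, -0.0]
wrist_force: [-1.8, 0.5, 0.4]
finger_gap: 0.0004
```

Call:
jog_arm(commands=[[255,[0,-0.01,0],0],[255,[0,-0.02,0],0],[255,[0,-0.025,0],0],[255,[0,-0.025,0],0],[255,[0,-0.025,0],0]])

```text
t: 11.3
eef_pos: [0.5254, 0.0077, 0.0365]
tool_rot: [2.042, -2.386, -0.001]
wrist_force: [-4.3, 1.4, 2.5]
finger_gap: 0.0007
```

Force has risen to 4.4 N, which looks like the buffer. I'll confirm with a further half millimetre.

Call:
jog_arm(commands=[[255,[0,-0.01,0],0],[255,[0,-0.015,0],0],[255,[0,-0.015,0],0],[255,[0,-0.015,0],0],[255,[0,-0.015,0],0]])

```text
t: 11.8
eef_pos: [0.5257, 0.0076, 0.0364]
tool_rot: [2.042, -2.386, -0.001]
wrist_force: [-4.8, 0.8, 4.1]
finger_gap: 0.0005
```

Buffer felt: about 4.9 N in total, some 3 N of it on the blade after ~1.5 N of friction. Now I'll back off and rise, then go over to the handle.

Call:
jog_arm(commands=[[255,[0,0.02,0],0],[255,[0,0.04,0],0],[255,[0,0.08,0],0],[255,[0,0.2,0],0],[255,[0,0.4,0],0]])

```text
t: 12.3
eef_pos: [0.5111, 0.01, 0.0368]
tool_rot: [-2.041, 2.386, -0.001]
wrist_force: [-0.6, -0.5, 0.1]
finger_gap: 0.0001
```

Call:
jog_arm(commands=[[255,[0,0,-0.8],0],[255,[0,0,-1.7],0],[255,[0,0,-2.6],0],[255,[0,0,-3.5],0],[255,[0,0,-4.3],0]])

```text
t: 12.8
eef_pos: [0.5103, 0.0101, 0.2104]
tool_rot: [-2.042, 2.386, -0.002]
wrist_force: [-0.4, 0.2, 0.7]
finger_gap: 0.0008
```

```bash
cat >> h.py <<'E'
a=np.deg2rad(-8.9); ex=np.array([np.cos(a),np.sin(a)]);ey=np.array([-ex[1],ex[0]])
def st():
    s=arm.observe();p=s['eef_pos'];f=s['wrist_force'];print('t',s['t'],'cradle x,y,z mm',((p[:2]@ex-.6)*1e3).round(1),((p[:2]@ey-.0905)*1e3).round(1),(p[2]*1e3).round(1),'F',(f[:2]@ex).round(2),(f[:2]@ey).round(2),f[2].round(2))
E
python3 - <<'E'
from h import *
st(); c=snap('wrist','w2.png'); t=snap('top','top5.png')
s=arm.observe();print(R.from_rotvec(s['tool_rot']).as_matrix().round(3))
g=c['image'];print(c['range_z'].shape)
d=t['image'].astype(int).sum(2)
for k in (-2,-1,0,1,2): print([int(d[v,round(286+k*2+(160-v)*.25)]) for v in range(145,165)])
E
```

```text
t 12.8 cradle x,y,z mm -97.4 -1.5 210.4 F -0.43 0.12 0.66
[[-0.154 -0.988  0.009]
 [-0.988  0.154 -0.001]
 [-0.001 -0.009 -1.   ]]
(420, 560)
[244, 229, 174, 160, 176, 251, 235, 231, 226, 225, 224, 220, 220, 207, 207, 204, 210, 211, 211, 215]
[236, 240, 236, 236, 244, 192, 201, 216, 217, 207, 222, 218, 220, 206, 204, 200, 203, 207, 209, 206]
[238, 239, 234, 232, 234, 240, 240, 235, 239, 246, 212, 220, 214, 210, 198, 188, 189, 190, 201, 201]
[243, 239, 240, 238, 242, 236, 237, 236, 238, 246, 245, 248, 247, 225, 216, 200, 216, 234, 190, 189]
[191, 210, 239, 239, 239, 234, 238, 234, 239, 240, 241, 248, 255, 252, 256, 259, 266, 270, 255, 210]
```

View pics/w2.png

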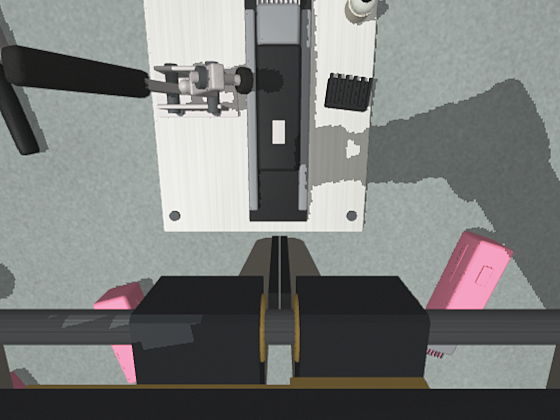

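The wrist view shows the tail edge at row ~170, the grip from (148,84) to (5,65), and the raised pad at (243,78), clear of the clipper.

Call:
jog_arm(commands=[[255,[-0.6,-0.64,0],0],[255,[-1.2,-1.28,0],0],[255,[-1.8,-1.92,0],0],[255,[-2.4,-2.56,0],0],[255,[-2.54,-2.56,0],0]])

```text
t: 13.4
eef_pos: [0.6289, 0.0972, 0.2069]
tool_rot: [-2.044, 2.384, 0.002]
wrist_force: [0.5, -1.2, -0.8]
finger_gap: 0.0004
```

Call:
jog_arm(commands=[[255,[0,0,0.3],0],[255,[0,0,0.6],0],[255,[0,0,0.9],0],[255,[0,0,1.2],0],[255,[0,0,1.35],0]])

```text
t: 13.9
eef_pos: [0.6263, 0.0936, 0.1528]
tool_rot: [2.04, -2.386, -0.001]
wrist_force: [-0.5, 0.5, 1.1]
finger_gap: 0.0005
```

```bash
python3 - <<'E'
from h import *
st(); c=snap('side','side2.png')
i=cv2.resize(c['image'][120:290,150:350],None,fx=4,fy=3.5,interpolation=cv2.INTER_CUBIC)
cv2.imwrite('pics/crop3.png',i[:,:,::-1])
E
```

```text
t 13.9 cradle x,y,z mm 4.3 98.8 152.8 F -0.54 0.4 1.12
```

View pics/crop3.png

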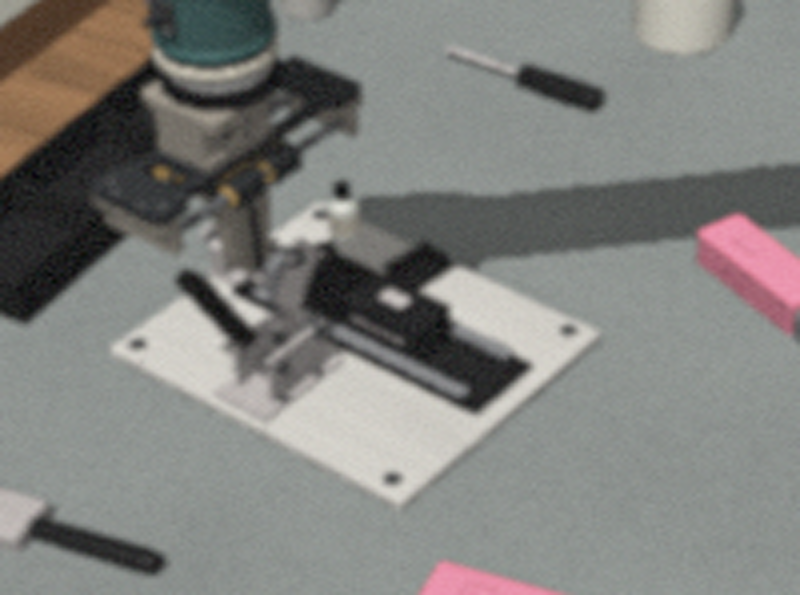

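The fingers stand on the inner side of the grip (crop 215,300) and clear of the clamp. I'll move outward to feel contact.

Call:
jog_arm(commands=[[255,[-0.08,0,0],0],[255,[-0.16,0,0],0],[255,[-0.24,0,0],0],[255,[-0.32,0,0],0],[255,[-0.36,0,0],0]])

```text
t: 14.45
eef_pos: [0.6298, 0.1095, 0.1549]
tool_rot: [-2.043, 2.386, -0.0]
wrist_force: [-0.2, 1.1, 0.2]
finger_gap: 0.0009
```

Call:
jog_arm(commands=[[255,[-0.02,0,0],0],[255,[-0.04,0,0],0],[255,[-0.06,0,0],0],[255,[-0.08,0,0],0],[255,[-0.1,0,0],0]])

```text
t: 14.95
eef_pos: [0.6303, 0.1127, 0.1546]
tool_rot: [2.042, -2.387, 0.0]
wrist_force: [-0.0, -0.0, 0.3]
finger_gap: 0.0006
```

Call:
jog_arm(commands=[[255,[-0.02,0,0],0],[255,[-0.04,0,0],0],[255,[-0.06,0,0],0],[255,[-0.08,0,0],0],[255,[-0.1,0,0],0]])

```text
t: 15.45
eef_pos: [0.6309, 0.1167, 0.1545]
tool_rot: [2.043, -2.387, 0.0]
wrist_force: [-0.7, 0.3, 0.4]
finger_gap: 0.0006
```

Call:
jog_arm(commands=[[255,[-0.02,0,0],0],[255,[-0.04,0,0],0],[255,[-0.06,0,0],0],[255,[-0.08,0,0],0],[255,[-0.1,0,0],0]])

```text
t: 15.95
eef_pos: [0.6314, 0.1203, 0.1544]
tool_rot: [2.042, -2.387, 0.0]
wrist_force: [-0.4, -2.2, -0.7]
finger_gap: 0.0007
```

Contact at the grip. Now I'll follow the arc.

Call:
jog_arm(commands=[[255,[-0.16,0,0.05],0],[255,[-0.32,0,0.125],0],[255,[-0.5,0,0.22],0],[255,[-0.675,0,0.335],0],[255,[-0.85,0,0.46],0]])

```text
t: 16.45
eef_pos: [0.6369, 0.1553, 0.1358]
tool_rot: [-2.043, 2.386, 0.0]
wrist_force: [-0.7, -2.3, -1.0]
finger_gap: 0.0004
```

```bash
python3 -c "
from h import *
st()"
```

```text
t 16.45 cradle x,y,z mm 5.2 161.4 135.8 F -0.32 -2.38 -1.02
```

Call:
jog_arm(commands=[[255,[-0.14,0,0.12],0],[255,[-0.29,0,0.27],0],[255,[-0.42,0,0.43],0],[255,[-0.51,0,0.55],0],[255,[-0.575,0,0.65],0]])

```text
t: 16.95
eef_pos: [0.6403, 0.178, 0.1098]
tool_rot: [-2.043, 2.386, 0.001]
wrist_force: [0.0, -0.1, 2.2]
finger_gap: 0.0002
```

```bash
python3 -c "
from h import *
st()"
```

```text
t 16.95 cradle x,y,z mm 5.0 184.4 109.8 F 0.05 -0.14 2.21
```

Call:
jog_arm(commands=[[255,[-0.05,0,0.1],0],[255,[-0.1,0,0.2],0],[255,[-0.15,0,0.3],0],[255,[-0.19,0,0.4],0],[255,[-0.24,0,0.5],0]])

```text
t: 17.45
eef_pos: [0.6419, 0.187, 0.0911]
tool_rot: [-2.042, 2.386, -0.0]
wrist_force: [-2.9, -0.4, 7.6]
finger_gap: 0.0004
```

```bash
python3 -c "
from h import *
st()"
```

```text
t 17.45 cradle x,y,z mm 5.3 193.6 91.1 F -2.75 -0.85 7.59
```

Call:
jog_arm(commands=[[255,[-0.04,0,0.1],0],[255,[-0.07,0,0.2],0],[255,[-0.1,0,0.3],0],[255,[-0.12,0,0.4],0],[255,[-0.14,0,0.5],0]])

```text
t: 17.95
eef_pos: [0.6428, 0.1931, 0.0708]
tool_rot: [-2.042, 2.385, 0.001]
wrist_force: [-1.3, 2.4, 3.4]
finger_gap: 0.0003
```

```bash
python3 -c "
from h import *
st()"
```

```text
t 17.95 cradle x,y,z mm 5.2 199.8 70.8 F -1.66 2.13 3.4
```

Call:
jog_arm(commands=[[255,[0,0,0.05],0],[255,[0,0,0.1],0],[255,[0,0,0.15],0],[255,[0,0,0.2],0],[255,[0,0,0.23],0]])

```text
t: 18.45
eef_pos: [0.6423, 0.191, 0.0601]
tool_rot: [2.041, -2.386, 0.0]
wrist_force: [0.6, 0.7, 0.9]
finger_gap: 0.0002
```

Call:
jog_arm(commands=[[255,[0,0,0.01],0],[255,[0,0,0.02],0],[255,[0,0,0.03],0],[255,[0,0,0.035],0],[255,[0,0,0.035],0]])

```text
t: 18.95
eef_pos: [0.6426, 0.192, 0.0596]
tool_rot: [2.043, -2.387, 0.0]
wrist_force: [0.3, 0.3, 0.2]
finger_gap: 0.0004
```

Call:
jog_arm(commands=[[255,[0,0,0.01],0],[255,[0,0,0.02],0],[255,[0,0,0.03],0],[255,[0,0,0.03],0],[255,[0,0,0.03],0]])

```text
t: 19.45
eef_pos: [0.6426, 0.192, 0.0583]
tool_rot: [2.043, -2.387, 0.0]
wrist_force: [-0.5, -0.1, 0.7]
finger_gap: 0.0006
```

Call:
jog_arm(commands=[[255,[0,0,0.01],0],[255,[0,0,0.02],0],[255,[0,0,0.03],0],[255,[0,0,0.03],0],[255,[0,0,0.03],0]])

```text
t: 19.95
eef_pos: [0.6427, 0.192, 0.0581]
tool_rot: [-2.043, 2.387, -0.001]
wrist_force: [-2.0, -1.0, 6.0]
finger_gap: 0.0004
```

The hard stop is felt at z = 58 mm, exactly the level position, with 6 N. Now I'll rise away and check.

Call:
jog_arm(commands=[[255,[0,0,-0.1],0],[255,[0,0,-0.6],0],[255,[0,0,-1.5],0],[255,[0,0,-2.5],0],[255,[0,0,-3.5],0]])

```text
t: 20.45
eef_pos: [0.6423, 0.192, 0.1983]
tool_rot: [2.043, -2.386, -0.001]
wrist_force: [1.3, -1.0, -0.1]
finger_gap: 0.0007
```

Call:
jog_arm(commands=[[255,[0.6,1.0,0],0],[255,[1.2,2.0,0],0],[255,[1.8,3.0,0],0],[255,[2.4,3.8,0],0],[255,[2.6,4.2,0],0]])

```text
t: 20.95
eef_pos: [0.4576, 0.1132, 0.197]
tool_rot: [2.04, -2.386, 0.002]
wrist_force: [0.8, 0.3, 0.4]
finger_gap: 0.0002
```

```bash
python3 - <<'E'
from h import *
st(); c=snap('wrist','w3.png'); t=snap('top','top6.png')
i=cv2.resize(t['image'][128:238,222:327],None,fx=5,fy=5,interpolation=cv2.INTER_CUBIC)
cv2.imwrite('pics/final.png',np.hstack([cv2.resize(c['image'][:250,:],(500,223)),np.zeros((223,0,3),np.uint8)])[:,:,::-1]) 
w=cv2.resize(c['image'][:260,60:420],(400,289)); o=np.zeros((550,800,3),np.uint8); o[:289,:400]=w; o[:,400:]=i[:, 60:460]
cv2.imwrite('pics/final.png',o[:,:,::-1])
E
```

```text
t 20.95 cradle x,y,z mm -165.4 92.1 197.0 F 0.73 0.4 0.4
```

View pics/final.png

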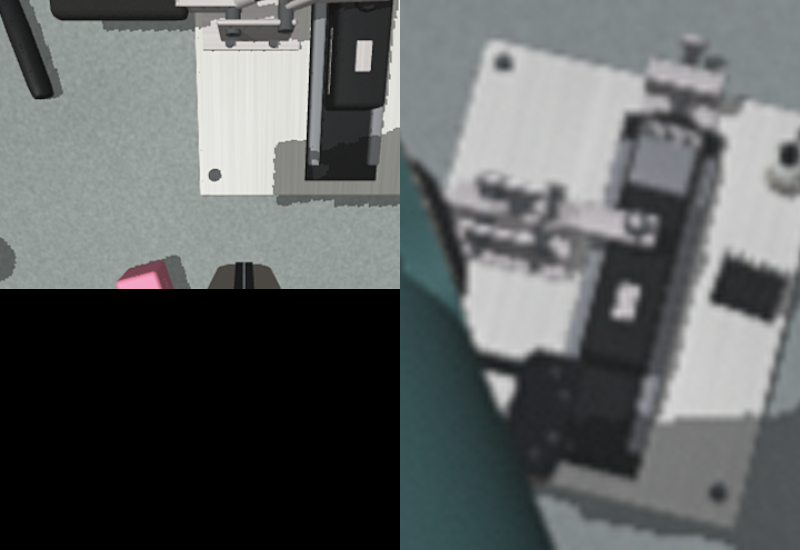

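The clamp arm now lies across the clipper with the pad on its top (crop 640,228), and the handle is level. The blade (660,135) meets the buffer, and the bottle and comb are unmoved. One last numeric check that the tail didn't shift while clamping, then I'll hand in.

```bash
python3 - <<'E'
from h import *
def tail(f,cols,lo,hi):
    c=load(f);r=[]
    for u in cols:
        z=np.array([pt(c,u,v)[2] for v in range(lo,hi)]); k=np.where(z>.045)[0]
        if len(k): p=plane(c,u,lo+k.max()+.5,.06); r.append((p[:2]@ex-.6)*1e3)
    return np.median(r)
b=tail('w2.png',range(265,292),140,200);d=tail('w3.png',range(368,395),60,130);print('tail x before/after clamp',b,d)
c=load('w3.png');print('grip top z',[round(float(pt(c,u,v)[2])*1000) if 0 else (pt(c,u,v)*1000).astype(int).tolist() for u,v in((120,8),(160,8),(210,8))])
if abs(b-d)<3: arm.sign_off();print('signed')
E
```

```text
tail x before/after clamp -72.58620938636872 -74.90709919233119
grip top z [[639, 221, 57], [634, 187, 58], [627, 146, 59]]
the job is handed in; nothing more can be done
signed
```

I slid the clipper along the cradle to the buffer, then closed the toggle clamp to its stop and handed the job in at about 21 s. One check was slightly off: the camera put the clipper's tail 2.3 mm further back after clamping.

- **Blade:** The clipper slid at about 1–2 N. At the buffer the push back rose to about 5 N, so roughly 3 N was on the blade. I then backed the fingers away.
- **Clamp:** I pushed the handle over centre. The highest force I read was about 8 N. The handle reached its hard stop with its upper side at z = 58 mm, which is level, at about 6 N.
- **Last pictures:** The handle is level (grip top 57–59 mm) and the pad is on the clipper. The blade appears to be at the buffer, and the bottle and comb are where they were. The robot is clear of everything, with wrist force near zero.
- **Tail position:** It measured x = −72.6 mm before clamping and −74.9 mm after, seen from different camera poses. The cameras are only good to about 2 mm, so this may be measurement error. I can't rule out a small spring-back from the buffer, and I did not feel for blade contact again after clamping.

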